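Take the spinner cap off a desk fan whose thread hand is unknown

TASK

The desk fan is being stripped for dusting: unscrew the blue spinner cap that holds its blades on. Fans of this kind come with a left-hand or a right-hand thread and nothing outside shows which, so feel both ways for the one that gives and never force the cap where it jams; turn it until it comes free, lift it off, and finish while holding it, upright and still in the gripper, a hand's breadth above the hub and over the middle of the fan. Leave the other things on the desk where they are.

Things in the scene. Friction and masses are not known exactly. Their poses are not given: they have to be found in the camera images.
- fan: White desk air circulator, firm, head tipped to blow straight up, front guard off. Origin: centre of the foot's underside on the desk; its z is the axis of blades and spinner. Wire rear guard 226 mm across, rim 150 mm high; yoke arms at +y and -y, 268 mm over all, 137 mm high; grey blades below 142 mm height; hub 68 mm across, flat face 150 mm high. The rotor is blocked and cannot turn.
- spinner: Blue ribbed cap with domed top on the fan's hub, 42 mm across, 32 mm high, straight sides to 23 mm, 30 g. Origin: centre of its rim; z up; x starts along the fan's x. Wrong way it jams within 0.2 rad. Right way it turns lightly, climbs 2 mm in the first 0.75 rad and lifts off from 1.0 to 2.0 rad. Right-hand thread: yaw grows, left-hand: yaw falls. A 10 to 20 N grip turns it and slips if it jams.
- stop_pen: Pink pen stood upright through the fan's guard beside a blade to block the rotor, 86 mm from the fan's axis; leave it. Top 163 mm above the desk, origin 71 mm below its top. A yellow marker (top 150 mm high) stands likewise on the blade's other side.
- front_guard: The fan's white round front guard, 226 mm across, 29 mm high, lying on the desk at the back left; firm; origin at the centre of its underside.
- stapler: Dark blue stapler, 30 x 132 x 46 mm, loose, bystander; origin at the centre of its underside.
- glue_stick: Yellow and blue glue stick standing upright, 26 mm across, 92 mm high, loose, bystander; origin at the centre of its underside.
- dust_brush: Flat dusting brush lying along its x, wooden handle, 180 mm long, loose, bystander; origin under its middle.
Mind the look-alikes: they are no part of the job. Of the things like the spinner, leave any that is pink; of the rest the smaller one is meant.

How it is judged:
On the way:
1. the cap has been turned by more than 40 degrees in its thread while still down on the hub (angle between the x axis of spinner and the x axis of fan, either way round above 0.7 rad and z of spinner in the frame of fan below 0.165 m), for 0.05 s.
At the end, for the whole second after the job is handed in: The cap is in the gripper's fingers, its rim 50 to 200 mm above the hub face (200 to 350 mm above the desk), within 50 mm of the fan's axis, upright to 0.3 rad, still, and touching nothing of the fan (z of spinner in the frame of fan between 0.2 and 0.35 m and horizontal distance between spinner and fan below 0.05 m and angle between spinner's own z axis and vertical below 0.3 rad and contact force between the fingers and spinner above 1 N and contact force between spinner and fan below 0.05 N and linear speed of spinner below 0.03 m/s); the arm keeps its last pose, push and grip.
It fails at once if the cap is forced: pressed or wrenched against the fan with more than 150 N (contact force between spinner and fan above 150 N).
It fails at once if another thing on the desk is shifted by more than 30 mm (distance of any of stapler, glue_stick, dust_brush from where it was at the start of the episode above 0.03 m).
It also fails if it takes over 42 s, if anything falls off the work surface, if the arm or the gripper's body presses on something with over 40 N, if the wrist force passes 120 N, or if a joint passes its speed limit or range.

ROBOT

A 6-joint arm with a two-finger parallel gripper is mounted at the origin on a cart in front of the work surface, level with it; the furniture and walls round the work are solid. World frame = base frame: x ahead of the robot, y to its left, z up, the work surface at z = 0. Lengths are in m, angles in rad, forces in N, time in s.
With the tool pointing down it reaches from about 0.4 to 0.825 m from the base axis. Payload 7 kg.
Tool frame: the origin (TCP) lies midway between the tips of the shut fingers; the grasp point (between the pads) lies arm.grasp_offset behind it (arm.grasp_offset is the distance from the TCP to the grasp point, in m); z points along the fingers, y is the line along which they close (so a half turn about z gives the same grasp; the last joint's range is limited). The gripper opens to 88 mm and grips with 3 to 60 N. Pads are 19 mm wide; open, the fingers measure 130 mm over their backs; the gripper's body (78 mm by 193 mm) begins 47 mm behind the grasp point.
Start: joints at [-0.914, 0.359, 0.012, 0, -1.224, -0.288], TCP at [0.243, -0.63, 0.227] pointing down, gripper open.
Joint ranges: [-3.07, 3.07], [-1.43, 2.12], [-1.02, 1.25], [-3.03, 1.67], [-3.05, -0], [-3.03, 3.03]. Speed limits (rad/s): [2.39, 2.39, 3.01, 3.14, 3.14, 3.14].

INTERFACE

Orientations are given as a 3x3 rotation matrix whose columns are the frame's x, y, z axes.
In Python, from workcell import arm gives the robot as it stands. The module is installed in compiled form; this text tells all that it offers.
- The arm moves only by the tool jog_arm, never from a script. Its argument "series" is one flat list of numbers, 5 for each row, row after row: the shift along the tool's x, y, z in normalised numbers (1 is 0.75 m), then the turn about the tool's z in normalised numbers (1 is 180 degrees), then the finger opening in m, from 0 to 0.0876. A call has 1 to 12 rows; each row is the pose to reach, as a shift and turn from the pose commanded when the call began, along the tool's axes at that moment; what a row does not reach only later rows make up. A row lasts 1/12 s, in which the tool goes at most 41.7 mm and 7.16 degrees, less where a joint would pass 70% of its speed; a pose out of reach is approached as far as the arm can. Shift and turn numbers lie between -1 and 1, and a call with a number outside is refused. A call with a gripper value outside its range is refused whole. The fingers move at their own pace and stop on an object; "squeeze" is the grip in N (left out, the last holds). Time passes only in rows, so rows that repeat a pose let the fingers close. It gives the time, the measured TCP pose, the force, the opening and the grip force at its end, in the units of the state.
- arm.get_state(): the state, without advancing time (a new reading comes with each control period).
- arm.grab_frame(name): name is "scene" or "side" or "wrist"; returns a dict with "img" (400x640x3 uint8, red, green, blue), "intrinsics" (3x3 intrinsics, pixels), "k1" (the pictures are not rectified: a ray, as slopes to the right and down, at radius r is drawn at 1 + k1 r^2 times it, then the intrinsics apply), "T" (4x4, takes a point from camera to world coordinates); the wrist camera has in their place "T_tool_cam" (4x4, takes a point from camera to tool coordinates, whose origin is the TCP and whose axes are the flange's). Camera axes: x right, y up, looking along -z (the intrinsics and any distortion apply to the point x, -y, -z); pixel columns grow to the right and rows downward; lengths in m; the calibration is good to about 2 mm. A picture is of the moment at which its call begins: read the wrist's pose just before it. There is no depth.
- arm.finish_job(): hands the job in; it is judged then, once.
The state is a dict: "time_s": time; "joint_pos": joint angles; "joint_velocities": joint speeds; "joint_efforts": joint torques, N m; "ee_pos": TCP position; "tcp_rot": TCP orientation; "force": force on the tool from outside, world axes, zero at the start; "wrist_torque": the same for the moment, N m; "gripper_width": finger opening in m; "grasp_force": force on a finger pad.
Only numpy, scipy, OpenCV 4.12 (cv2) and the standard library are available. Lean on these libraries where they do the work, as an engineer would, in place of code of your own. Each camera call takes 0.05 s, during which the arm holds its last target. There are 200 camera calls.

## Working session

There is one attempt and no reset: what is moved stays moved. The work goes in short steps, Python scripts to look and compute and a tool call to move; the robot and the scene stay as the last step left them, time stands still between calls to the robot, and variables do not carry over. Pictures are saved under pics/ and viewed, at most 10 in all, crops included, and the job is handed in when it is done.

Besides the shell and the picture viewer there is one more tool, called after "Emit:" as name(argument=value, ...) on one line, values as JSON. jog_arm: Moves the arm, as the interface text tells. Its arguments: {"type":"object","properties":{"series":{"type":"array"},"squeeze":{"type":"number"}},"required":["series"]}

```bash
mkdir -p pics; cat > h.py <<'E'
import numpy as np, cv2
from workcell import arm
def ray(f,px,T=None):
    K=np.array(f["intrinsics"],float); k=np.array([f["k1"],0,0,0],float)
    # forward model: u = s*(1+k1 r^2) => standard opencv radial
    p=cv2.undistortPoints(np.array([[px]],float),K,k)[0,0]
    T=np.array(f["T"] if T is None else T)
    return T[:3,3], T[:3,:3]@np.array([p[0],-p[1],-1.])
def onplane(f,px,z,T=None):
    o,d=ray(f,px,T); return o+d*(z-o[2])/d[2]
def toolT(s,f):
    M=np.eye(4); M[:3,:3]=s["tcp_rot"]; M[:3,3]=s["ee_pos"]; return M@np.array(f["T_tool_cam"])
E
python3 - <<'E'
from h import *
s=arm.get_state(); print({k:np.round(v,3).tolist() for k,v in s.items()}, arm.grasp_offset)
ims=[]
for n in("scene","side"):
    f=arm.grab_frame(n); cv2.imwrite(f"pics/{n}0.png",f["img"][:,:,::-1]); print(n,f["k1"],np.round(f["intrinsics"],1).tolist(),np.round(f["T"],3).tolist())
    hsv=cv2.cvtColor(f["img"],cv2.COLOR_RGB2HSV); m=cv2.inRange(hsv,(95,90,60),(130,255,255))
    c,l,st,ce=cv2.connectedComponentsWithStats(m)
    for i in range(1,c):
        if st[i,4]>40: print(st[i].tolist(),ce[i].round(1))
E
```

```text
{'time_s': 0.0, 'joint_pos': [-0.914, 0.359, 0.011, -0.0, -1.224, -0.288], 'joint_velocities': [-0.001, 0.0, -0.001, -0.0, -0.001, -0.0], 'joint_efforts': [0.002, -58.272, 29.305, 6.997, 0.007, -0.0], 'ee_pos': [0.243, -0.629, 0.226], 'tcp_rot': [[-0.933, -0.36, -0.001], [-0.36, 0.933, 0.001], [0.0, 0.002, -1.0]], 'force': [1.154, -1.057, 0.116], 'wrist_torque': [-0.018, 0.039, -0.021], 'grasp_force': 0.0, 'gripper_width': 0.088} 0.0188
scene -0.0012204807241355453 [[435.6, 0.0, 320.5], [0.0, 435.6, 200.9], [0.0, 0.0, 1.0]] [[0.616, -0.657, 0.436, 1.037], [0.788, 0.513, -0.341, -0.402], [0.0, 0.553, 0.833, 1.047], [0.0, 0.0, 0.0, 1.0]]
[348, 181, 17, 16, 210] [355.8 188.5]
[282, 186, 15, 15, 191] [289.1 192.9]
[249, 318, 10, 11, 85] [253.6 322.9]
[285, 362, 25, 38, 525] [298.3 384. ]
side -0.07275341656820693 [[367.5, 0.0, 323.6], [0.0, 367.5, 194.8], [0.0, 0.0, 1.0]] [[-0.248, -0.724, 0.643, 1.299], [0.969, -0.189, 0.161, 0.147], [0.005, 0.663, 0.748, 0.996], [0.0, 0.0, 0.0, 1.0]]
[306, 169, 12, 13, 135] [311.6 174.7]
[365, 213, 14, 17, 190] [371.4 221. ]
[219, 217, 7, 9, 45] [222.2 220.6]
[192, 247, 30, 36, 728] [206.  265.4]
```

View pics/scene0.png

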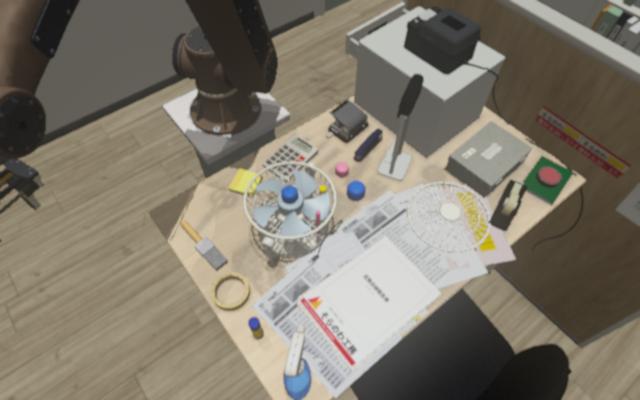

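View pics/side0.png

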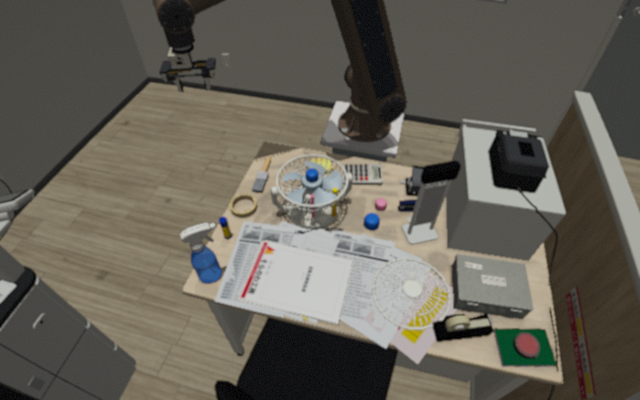

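Candidates: the blue cap on the fan hub (scene 289,193 / side 312,175), the blue dome on the desk (356,189 / 371,221), which is larger, and the pink one (342,169 / 381,203). The hub one fits: it is not pink, it is smaller, and it sits on the fan. I'll triangulate all three and confirm with a crop.

```bash
python3 - <<'E'
from h import *
F={n:arm.grab_frame(n) for n in("scene","side")}
def tri(a,b):
    (o1,d1),(o2,d2)=ray(F["scene"],a),ray(F["side"],b)
    d1/=np.linalg.norm(d1);d2/=np.linalg.norm(d2)
    t=np.linalg.lstsq(np.c_[d1,-d2],o2-o1,rcond=None)[0]
    p,q=o1+d1*t[0],o2+d2*t[1]; return ((p+q)/2).round(4),np.linalg.norm(p-q).round(4)
print("cap",tri((289.1,192.9),(311.6,174.7)))
print("dome",tri((355.8,188.5),(371.4,221)))
print("pink",tri((342,169),(381,203)))
print("lamp top",tri((412,95),(440,172)))
print("glue",tri((253.6,322.9),(222.2,220.6)))
for n,p in(("scene",(289.1,192.9)),("side",(311.6,174.7))): print(onplane(F[n],p,.168).round(4))
a=F["scene"]["img"][150:250,230:380,::-1]; b=F["side"]["img"][140:240,260:410,::-1]
cv2.imwrite("pics/crop.png",cv2.resize(np.vstack([a,b])[:, :],None,fx=3,fy=3,interpolation=cv2.INTER_CUBIC))
s=arm.get_state(); print(np.round(s["ee_pos"],4),np.round(s["tcp_rot"],4).tolist())
E
```

```text
cap (array([ 0.5114, -0.089 ,  0.1665]), np.float64(0.0023))
dome (array([0.5319, 0.122 , 0.0221]), np.float64(0.0046))
pink (array([0.4472, 0.14  , 0.019 ]), np.float64(0.0029))
lamp top (array([0.5302, 0.2835, 0.289 ]), np.float64(0.0017))
glue (array([ 0.7005, -0.3285,  0.086 ]), np.float64(0.0011))
[ 0.5111 -0.0888  0.168 ]
[ 0.5143 -0.0888  0.168 ]
[ 0.2432 -0.6293  0.226 ] [[-0.9328, -0.3604, -0.0005], [-0.3604, 0.9328, 0.001], [0.0001, 0.0011, -1.0]]
```

View pics/crop.png

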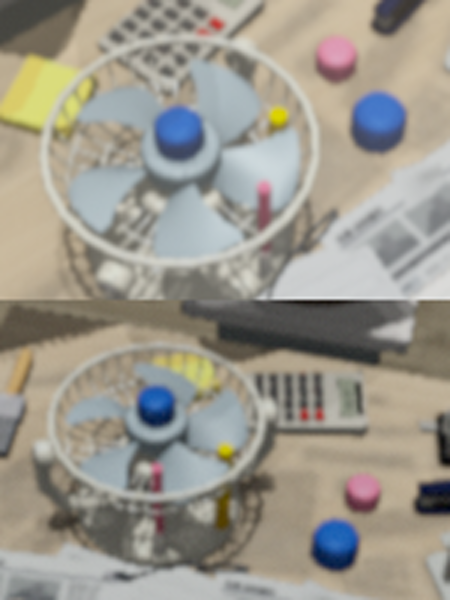

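The crop confirms the cap on the fan hub: it is blue and clearly smaller than the blue dome on the desk. Moving above it.

Careful with the scale: shifts go in shares of 0.75 m and turns go in shares of 180 degrees. That gives: -0.42 m / 0.75 = -0.56, -0.39 m / 0.75 = -0.52.

Emit:
jog_arm(series=[-0.0493,0.0453,-0.0053,0,0.0876,-0.0987,0.0907,-0.0107,0,0.0876,-0.1467,0.1333,-0.016,0,0.0876,-0.196,0.1787,-0.0213,0,0.0876,-0.24,0.22,-0.0267,0,0.0876,-0.2867,0.2613,-0.032,0,0.0876,-0.3333,0.304,-0.0373,0,0.0876,-0.38,0.3467,-0.0427,0,0.0876,-0.4267,0.3893,-0.048,0,0.0876,-0.4733,0.432,-0.0533,0,0.0876,-0.52,0.4747,-0.0587,0,0.0876,-0.56,0.512,-0.064,0,0.0876], squeeze=15)

```text
time_s: 1.2
ee_pos: [0.4657, -0.1815, 0.2687]
tcp_rot: [[-0.933, -0.361, 0.001], [-0.361, 0.933, 0.0], [-0.001, -0.0, -1.0]]
force: [1.1, -1.1, 0.6]
gripper_width: 0.0879
grasp_force: 0.0
```

Scaled: -0.025 m / 0.75 = -0.0333, 0.023 m / 0.75 = 0.0307.

Emit:
jog_arm(series=[-0.0333,0.0307,0,0,0.0876,-0.0333,0.0307,0,0,0.0876,-0.0333,0.0307,0,0,0.0876,-0.0333,0.0307,0,0,0.0876,-0.0333,0.0307,0,0,0.0876])

```text
time_s: 1.62
ee_pos: [0.4799, -0.1538, 0.2681]
tcp_rot: [[-0.933, -0.36, -0.0], [-0.36, 0.933, -0.0], [0.0, 0.0, -1.0]]
force: [1.0, 1.0, 0.3]
gripper_width: 0.0877
grasp_force: 0.0
```

```bash
python3 - <<'E'
from h import *
s=arm.get_state(); f=arm.grab_frame("wrist"); cv2.imwrite("pics/w1.png",f["img"][:,:,::-1])
T=toolT(s,f); print(np.round(s["ee_pos"],4),np.round(s["joint_pos"],3),s["time_s"]); print(np.round(T,3).tolist())
hsv=cv2.cvtColor(f["img"],cv2.COLOR_RGB2HSV); m=cv2.inRange(hsv,(95,90,40),(130,255,255))
c,l,st,ce=cv2.connectedComponentsWithStats(m)
for i in range(1,c):
    if st[i,4]>100: print(st[i].tolist(),ce[i].round(1),onplane(f,ce[i],.168,T).round(4))
E
```

```text
[ 0.4799 -0.1538  0.2681] [ 0.08   0.048 -0.29   0.    -1.234 -1.283] 1.6167
[[-0.36, -0.892, -0.272, 0.407], [0.933, -0.345, -0.104, -0.182], [-0.001, -0.291, 0.957, 0.426], [0.0, 0.0, 0.0, 1.0]]
[355, 234, 51, 52, 2147] [379.6 260.3] [ 0.5112 -0.0923  0.168 ]
[586, 235, 54, 20, 395] [617.1 243.1] [0.4225 0.0988 0.168 ]
[473, 264, 12, 17, 122] [478.6 271.8] [ 0.4907 -0.007   0.168 ]
```

View pics/w1.png

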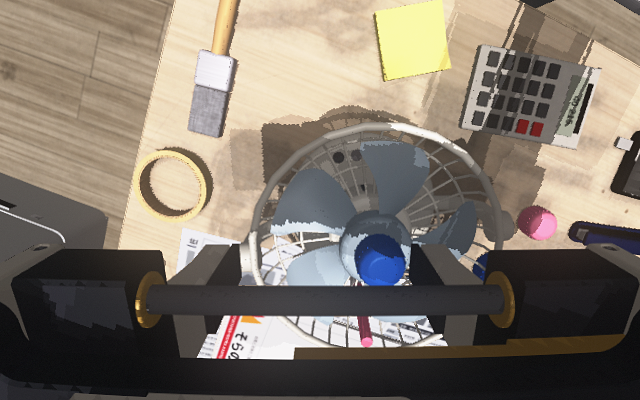

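The wrist view shows the cap at (380,260) and the pink pen at (365,340). I'll centre over the cap and turn the wrist so the last joint has room both ways.

Scaled: -0.053 m / 0.75 = -0.0707, 0.048 m / 0.75 = 0.064, -70 degrees / 180 = -0.3889.

Emit:
jog_arm(series=[-0.0187,0.016,0,-0.0389,0.0876,-0.036,0.032,0,-0.0778,0.0876,-0.0533,0.048,0,-0.1167,0.0876,-0.0707,0.064,0,-0.1556,0.0876,-0.0707,0.064,0,-0.1944,0.0876,-0.0707,0.064,0,-0.2333,0.0876,-0.0707,0.064,0,-0.2722,0.0876,-0.0707,0.064,0,-0.3111,0.0876,-0.0707,0.064,0,-0.35,0.0876,-0.0707,0.064,0,-0.3889,0.0876,-0.0707,0.064,0,-0.3889,0.0876,-0.0707,0.064,0,-0.3889,0.0876])

```text
time_s: 2.67
ee_pos: [0.5122, -0.0902, 0.2682]
tcp_rot: [[0.014, -1.0, -0.0], [-1.0, -0.014, -0.0], [0.0, 0.0, -1.0]]
force: [0.1, 0.2, 0.6]
gripper_width: 0.0875
grasp_force: 0.0
```

```bash
cat > look.py <<'E'
from h import *
import sys
s=arm.get_state(); print("tcp",np.round(s["ee_pos"],4),"j",np.round(s["joint_pos"],3),s["time_s"]);print(np.round(s["tcp_rot"],3).tolist())
for n in ("wrist","scene","side"):
    f=arm.grab_frame(n)
    if len(sys.argv)>1: cv2.imwrite(f"pics/{n}{sys.argv[1]}.png",f["img"][:,:,::-1])
    T=toolT(s,f) if n=="wrist" else f["T"]
    hsv=cv2.cvtColor(f["img"],cv2.COLOR_RGB2HSV); m=cv2.inRange(hsv,(95,90,40),(130,255,255))
    c,l,st,ce=cv2.connectedComponentsWithStats(m)
    for i in range(1,c):
        if st[i,4]>100:
            p=onplane(f,ce[i],.168,T)
            if np.hypot(p[0]-.512,p[1]+.09)<.05: print(n,st[i].tolist(),p.round(4))
E
python3 look.py 2
```

```text
tcp [ 0.5122 -0.0902  0.2682] j [ 0.203  0.076 -0.259  0.    -1.236 -0.189] 2.6667
[[0.014, -1.0, -0.0], [-1.0, -0.014, -0.0], [0.0, 0.0, -1.0]]
wrist [298, 173, 54, 57, 2298] [ 0.5135 -0.092   0.168 ]
scene [282, 187, 15, 16, 183] [ 0.5145 -0.0903  0.168 ]
side [305, 169, 14, 14, 150] [ 0.5181 -0.0867  0.168 ]
```

View pics/wrist2.png

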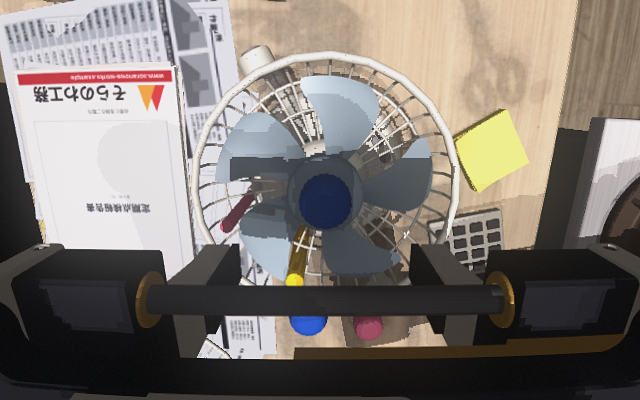

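Scaled: 0.113 m / 0.75 = 0.1507, 0.11 m / 0.75 = 0.1467.

Emit:
jog_arm(series=[0,0,0.0333,0,0.065,0,0,0.0667,0,0.065,0,0,0.1,0,0.065,0,0,0.1267,0,0.065,0,0,0.14,0,0.065,0,0,0.1467,0,0.065,0,0,0.1507,0,0.065,0,0,0.1507,0,0.065,0,0,0.1507,0,0.065])

```text
time_s: 3.57
ee_pos: [0.5132, -0.0892, 0.1562]
tcp_rot: [[0.02, -1.0, 0.002], [-1.0, -0.02, 0.0], [0.0, -0.002, -1.0]]
force: [-0.1, 0.1, -0.9]
gripper_width: 0.0648
grasp_force: 0.0
```

Scaled: 0.002 m / 0.75 = 0.0027.

Emit:
jog_arm(series=[0,0,0.0027,0,0.065,0,0,0.0027,0,0.055,0,0,0.0027,0,0.045,0,0,0.0027,0,0.035,0,0,0.0027,0,0.035,0,0,0.0027,0,0.035,0,0,0.0027,0,0.035,0,0,0.0027,0,0.035], squeeze=15)

```text
time_s: 4.23
ee_pos: [0.5126, -0.0892, 0.1534]
tcp_rot: [[0.02, -1.0, 0.0], [-1.0, -0.02, -0.0], [0.0, -0.0, -1.0]]
force: [-0.3, 0.5, 2.3]
gripper_width: 0.0419
grasp_force: 15.0
```

Gripped at 42 mm with little side force. Feeling one way gently.

Scaled: 9 degrees / 180 = 0.05.

Emit:
jog_arm(series=[0,0,0,0.0167,0.035,0,0,0,0.0333,0.035,0,0,0,0.05,0.035,0,0,0,0.05,0.035])

```text
time_s: 4.57
ee_pos: [0.5129, -0.0892, 0.1535]
tcp_rot: [[-0.139, -0.99, 0.001], [-0.99, 0.139, -0.0], [-0.0, -0.001, -1.0]]
force: [-1.0, 0.4, 2.8]
gripper_width: 0.0422
grasp_force: 15.0
```

```bash
python3 -c "
from h import *
s=arm.get_state();print(s['wrist_torque'],s['joint_pos'],s['force'],s['gripper_width'])"
```

```text
[0.18327066 0.08070436 0.22728688] [ 2.05369832e-01  1.67154625e-01 -4.29479796e-01  2.76286270e-04
 -9.73457117e-01 -3.44615698e-01] [-0.96556707  0.36394067  2.83660191] 0.04215071665297651
```

Scaled: -18 degrees / 180 = -0.1.

Emit:
jog_arm(series=[0,0,0,-0.0167,0.035,0,0,0,-0.0333,0.035,0,0,0,-0.05,0.035,0,0,0,-0.0667,0.035,0,0,0,-0.0833,0.035,0,0,0,-0.1,0.035,0,0,0,-0.1,0.035])

```text
time_s: 5.15
ee_pos: [0.5126, -0.0892, 0.1536]
tcp_rot: [[0.18, -0.984, 0.0], [-0.984, -0.18, -0.0], [0.0, -0.0, -1.0]]
force: [-1.7, -0.2, 3.4]
gripper_width: 0.0419
grasp_force: 15.0
```

```bash
python3 -c "
from h import *
s=arm.get_state();print(s['wrist_torque'],s['joint_pos'],s['force'],s['gripper_width'])"
```

```text
[0.0631596 0.5560539 0.0073286] [ 2.05330811e-01  1.66946156e-01 -4.29550376e-01  1.44468262e-04
 -9.73992236e-01 -2.45775371e-02] [-1.736741   -0.20310832  3.41907411] 0.04187936127242725
```

Scaled: -9 degrees / 180 = -0.05.

Emit:
jog_arm(series=[0,0,0,-0.0167,0.035,0,0,0,-0.0333,0.035,0,0,0,-0.05,0.035,0,0,0,-0.05,0.035])

```text
time_s: 5.48
ee_pos: [0.5125, -0.0892, 0.1539]
tcp_rot: [[0.33, -0.944, 0.0], [-0.944, -0.33, -0.0], [0.0, -0.0, -1.0]]
force: [-3.1, 1.6, 7.8]
gripper_width: 0.0418
grasp_force: 15.0
```

```bash
python3 -c "
from h import *
s=arm.get_state();print(s['wrist_torque'],s['joint_pos'],s['force'],s['gripper_width'])"
```

```text
[ 0.39710584  1.22304643 -0.01377389] [ 2.05422631e-01  1.66454666e-01 -4.29304596e-01  1.64453811e-04
 -9.74841478e-01  1.31117331e-01] [-3.08555612  1.63463172  7.80631537] 0.041845623701424424
```

It turns freely with no torque and the cap pushes up, so the thread is right-hand. Continuing and following the climb.

Scaled: -0.002 m / 0.75 = -0.0027, -0.0018 m / 0.75 = -0.0024, -36 degrees / 180 = -0.2.

Emit:
jog_arm(series=[0,0,-0.0011,-0.0222,0.035,0,0,-0.0013,-0.0444,0.035,0,0,-0.0016,-0.0667,0.035,0,0,-0.0019,-0.0889,0.035,0,0,-0.0021,-0.1111,0.035,0,0,-0.0024,-0.1333,0.035,0,0,-0.0027,-0.1556,0.035,0,0,-0.0027,-0.1778,0.035,0,0,-0.0027,-0.2,0.035,0,0,-0.0027,-0.2,0.035])

```text
time_s: 6.32
ee_pos: [0.5127, -0.0892, 0.1553]
tcp_rot: [[0.822, -0.57, 0.0], [-0.57, -0.822, -0.0], [0.0, -0.0, -1.0]]
force: [0.2, -0.2, 2.1]
gripper_width: 0.042
grasp_force: 15.0
```

```bash
python3 -c "
from h import *
s=arm.get_state();print(s['wrist_torque'],s['joint_pos'],s['force'],s['gripper_width'])"
```

```text
[-0.14065798  0.06861534  0.02128644] [ 2.05224909e-01  1.65298142e-01 -4.27091910e-01  1.99768029e-04
 -9.78001353e-01  7.59475154e-01] [ 0.21016572 -0.23287818  2.06460182] 0.04195390792383725
```

Scaled: -0.002 m / 0.75 = -0.0027, -0.0018 m / 0.75 = -0.0024, -70 degrees / 180 = -0.3889.

Emit:
jog_arm(series=[0,0,-0.0003,-0.0333,0.035,0,0,-0.0005,-0.0667,0.035,0,0,-0.0008,-0.1,0.035,0,0,-0.0011,-0.1333,0.035,0,0,-0.0013,-0.1667,0.035,0,0,-0.0016,-0.2,0.035,0,0,-0.0019,-0.2333,0.035,0,0,-0.0021,-0.2667,0.035,0,0,-0.0024,-0.3,0.035,0,0,-0.0027,-0.3333,0.035,0,0,-0.0027,-0.3667,0.035,0,0,-0.0027,-0.3889,0.035])

```text
time_s: 7.32
ee_pos: [0.5122, -0.0898, 0.157]
tcp_rot: [[0.816, 0.577, -0.001], [0.577, -0.816, -0.001], [-0.001, 0.0, -1.0]]
force: [1.7, -4.3, -1.5]
gripper_width: 0.042
grasp_force: 15.0
```

```bash
python3 -c "
from h import *
s=arm.get_state();print(s['wrist_torque'],s['joint_pos'],s['force'],s['gripper_width'])"
```

```text
[-2.09162848 -0.37794364 -0.06323052] [ 2.04735367e-01  1.63598037e-01 -4.25258793e-01  9.11183379e-04
 -9.82849238e-01  1.98110949e+00] [ 1.67269738 -4.26842551 -1.48888369] 0.04200475177819475
```

Scaled: -0.004 m / 0.75 = -0.0053, -0.001 m / 0.75 = -0.0013, -4 degrees / 180 = -0.0222.

Emit:
jog_arm(series=[0,0,-0.0013,-0.0111,0.035,0,0,-0.0027,-0.0222,0.035,0,0,-0.004,-0.0222,0.035,0,0,-0.0053,-0.0222,0.035,0,0,-0.0053,-0.0222,0.035])

```text
time_s: 7.73
ee_pos: [0.5117, -0.09, 0.1591]
tcp_rot: [[0.778, 0.628, -0.003], [0.628, -0.778, -0.001], [-0.003, -0.001, -1.0]]
force: [7.0, -6.9, -15.4]
gripper_width: 0.042
grasp_force: 15.0
```

Scaled: 0.002 m / 0.75 = 0.0027, 0.001 m / 0.75 = 0.0013, -40 degrees / 180 = -0.2222.

Emit:
jog_arm(series=[0,0,0.0013,0,0.035,0,0,0.0027,-0.0278,0.035,0,0,0.0027,-0.0556,0.035,0,0,0.0027,-0.0833,0.035,0,0,0.0027,-0.1111,0.035,0,0,0.0027,-0.1389,0.035,0,0,0.0027,-0.1667,0.035,0,0,0.0027,-0.1944,0.035,0,0,0.0027,-0.2222,0.035,0,0,0.0027,-0.2222,0.035])

```text
time_s: 8.57
ee_pos: [0.5134, -0.0899, 0.1591]
tcp_rot: [[0.187, 0.982, 0.001], [0.982, -0.187, -0.001], [-0.0, 0.002, -1.0]]
force: [4.1, -5.5, -0.7]
gripper_width: 0.042
grasp_force: 15.0
```

```bash
python3 -c "
from h import *
s=arm.get_state();print(s['wrist_torque'],s['joint_pos'],s['force'],s['gripper_width'])"; python3 look.py 3
```

```text
[-1.98759726 -1.7552601  -0.34547908] [ 2.04283378e-01  1.62027025e-01 -4.21807533e-01  1.24798329e-03
 -9.85728986e-01  2.74838284e+00] [ 4.11263707 -5.48516416 -0.65734427] 0.042003650520087275
tcp [ 0.5134 -0.0899  0.1591] j [ 2.040e-01  1.620e-01 -4.220e-01  1.000e-03 -9.860e-01  2.748e+00] 8.5667
[[0.187, 0.982, 0.001], [0.982, -0.187, -0.001], [-0.0, 0.002, -1.0]]
wrist [280, 219, 90, 67, 4821] [ 0.5158 -0.0832  0.168 ]
```

View pics/wrist3.png

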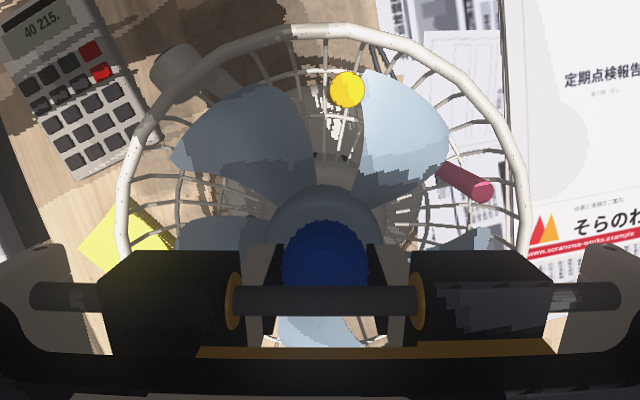

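The view shows the cap gripped at (325,255) with both pens still in place. There is some side load, so I'll ease it off while lifting gently.

Scaled: -0.002 m / 0.75 = -0.0027, -0.001 m / 0.75 = -0.0013, 4 degrees / 180 = 0.0222.

Emit:
jog_arm(series=[-0.0013,0.0013,0,0.0111,0.035,-0.0013,0.0013,0,0.0222,0.035,-0.0013,0.0013,-0.0013,0.0222,0.035,-0.0013,0.0013,-0.0027,0.0222,0.035,-0.0013,0.0013,-0.0027,0.0222,0.035])

```text
time_s: 9.13
ee_pos: [0.513, -0.0904, 0.1602]
tcp_rot: [[0.257, 0.966, -0.001], [0.966, -0.257, 0.0], [-0.0, -0.001, -1.0]]
force: [4.9, -1.5, -11.4]
gripper_width: 0.0419
grasp_force: 15.0
```

```bash
python3 -c "
from h import *
s=arm.get_state();print(s['wrist_torque'],s['ee_pos'],s['force'],s['gripper_width'])"
```

```text
[-0.78985248 -1.49168828 -0.14893918] [ 0.51295608 -0.09038758  0.16019887] [  4.87140383  -1.48774308 -11.40132474] 0.04190674065229646
```

Still held, and the cap may have slipped in the grip. I'll release, unwind the wrist, re-centre and re-grip harder.

Scaled: 63 degrees / 180 = 0.35.

Emit:
jog_arm(series=[0,0,0,0,0.06,0,0,0,0,0.06,0,0,0,0,0.06,0,0,0,0.0389,0.06,0,0,0,0.0778,0.06,0,0,0,0.1167,0.06,0,0,0,0.1556,0.06,0,0,0,0.1944,0.06,0,0,0,0.2333,0.06,0,0,0,0.2722,0.06,0,0,0,0.3111,0.06,0,0,0,0.35,0.06], squeeze=20)

```text
time_s: 10.13
ee_pos: [0.5134, -0.0903, 0.1617]
tcp_rot: [[0.979, 0.204, 0.001], [0.204, -0.979, 0.0], [0.001, 0.0, -1.0]]
force: [0.2, 0.8, -0.4]
gripper_width: 0.0601
grasp_force: 0.0
```

Scaled: 77 degrees / 180 = 0.4278.

Emit:
jog_arm(series=[0,0,0,0.0389,0.06,0,0,0,0.0778,0.06,0,0,0,0.1167,0.06,0,0,0,0.1556,0.06,0,0,0,0.1944,0.06,0,0,0,0.2333,0.06,0,0,0,0.2722,0.06,0,0,0,0.3111,0.06,0,0,0,0.35,0.06,0,0,0,0.3889,0.06,0,0,0,0.4278,0.06,0,0,0,0.4278,0.06])

```text
time_s: 11.13
ee_pos: [0.5134, -0.0903, 0.1617]
tcp_rot: [[0.42, -0.908, 0.001], [-0.908, -0.42, 0.0], [0.0, -0.001, -1.0]]
force: [-0.6, -0.3, -0.1]
gripper_width: 0.0599
grasp_force: 0.0
```

```bash
python3 -c "
from h import *
s=arm.get_state();print(s['wrist_torque'],s['ee_pos'],s['force'],s['gripper_width'],s['joint_pos'])"; python3 look.py 4
python3 -c "
import cv2
a=cv2.imread('pics/side4.png')[140:230,270:360];b=cv2.imread('pics/wrist4.png')[120:320,200:440]
cv2.imwrite('pics/c4.png',__import__('numpy').hstack([cv2.resize(a,(400,400),interpolation=cv2.INTER_CUBIC),cv2.resize(b,(400,400))]))"
```

```text
[0.02843817 0.12705885 0.01901695] [ 0.51337305 -0.09034826  0.16169242] [-0.55491486 -0.25932999 -0.06102174] 0.05989479615871302 [ 2.02655369e-01  1.60216234e-01 -4.16979032e-01  8.36194830e-05
 -9.93060045e-01  2.30361008e-01]
tcp [ 0.5134 -0.0903  0.1617] j [ 0.203  0.16  -0.417  0.    -0.993  0.23 ] 11.1333
[[0.42, -0.908, 0.001], [-0.908, -0.42, 0.0], [0.0, -0.001, -1.0]]
wrist [286, 217, 88, 69, 4937] [ 0.5154 -0.0964  0.168 ]
scene [281, 188, 15, 15, 145] [ 0.5144 -0.0955  0.168 ]
```

View pics/c4.png

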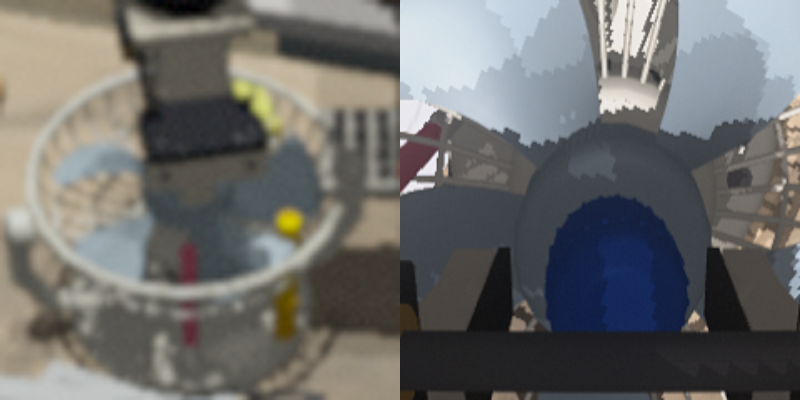

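Cap upright on the hub at (617,270 in the crop), centred between the fingers. Re-gripping lower at 20 N.

Scaled: 0.006 m / 0.75 = 0.008, 0.003 m / 0.75 = 0.004.

Emit:
jog_arm(series=[0,0,0.004,0,0.06,0,0,0.008,0,0.055,0,0,0.008,0,0.045,0,0,0.008,0,0.035,0,0,0.008,0,0.035,0,0,0.008,0,0.035,0,0,0.008,0,0.035,0,0,0.008,0,0.035], squeeze=20)

```text
time_s: 11.95
ee_pos: [0.5133, -0.0904, 0.1553]
tcp_rot: [[0.425, -0.905, 0.0], [-0.905, -0.425, 0.0], [-0.0, -0.0, -1.0]]
force: [0.2, -1.2, 0.4]
gripper_width: 0.0426
grasp_force: 19.8
```

Scaled: -15 degrees / 180 = -0.0833.

Emit:
jog_arm(series=[0,0,0,-0.0222,0.035,0,0,0,-0.0444,0.035,0,0,0,-0.0667,0.035,0,0,0,-0.0833,0.035,0,0,0,-0.0833,0.035])

```text
time_s: 12.37
ee_pos: [0.5129, -0.0905, 0.1553]
tcp_rot: [[0.646, -0.763, -0.001], [-0.763, -0.646, -0.0], [-0.0, 0.0, -1.0]]
force: [0.1, -2.6, -0.1]
gripper_width: 0.0423
grasp_force: 19.9
```

```bash
python3 -c "
from h import *
s=arm.get_state();print(s['wrist_torque'],s['ee_pos'],s['force'],s['gripper_width'],s['joint_pos'])"
```

```text
[-1.41100036 -0.39323631 -0.12527257] [ 0.51290072 -0.09049634  0.15530293] [ 0.12790812 -2.57647474 -0.12259041] 0.042311736593305574 [ 2.02435369e-01  1.66611839e-01 -4.25417355e-01 -9.57907869e-05
 -9.79369818e-01  4.99962055e-01]
```

Scaled: -0.003 m / 0.75 = -0.004, -0.001 m / 0.75 = -0.0013.

Emit:
jog_arm(series=[0,0,-0.0013,0,0.035,0,0,-0.0027,0,0.035,0,0,-0.004,0,0.035,0,0,-0.004,0,0.035])

```text
time_s: 12.7
ee_pos: [0.513, -0.0901, 0.1573]
tcp_rot: [[0.644, -0.765, -0.001], [-0.765, -0.644, 0.001], [-0.001, 0.0, -1.0]]
force: [3.1, 0.3, -11.7]
gripper_width: 0.0418
grasp_force: 19.9
```

```bash
python3 -c "
from h import *
s=arm.get_state();print(s['wrist_torque'],s['ee_pos'],s['force'],s['gripper_width'],s['joint_pos'])"
```

```text
[ 0.16000365 -0.99875921 -0.26540396] [ 0.51298964 -0.0901172   0.15730921] [  3.09883223   0.31149404 -11.7031174 ] 0.04182360316220019 [ 2.02648812e-01  1.64878804e-01 -4.22061822e-01 -8.89451506e-04
 -9.84660866e-01  4.96932444e-01]
```

The torque suggests it's past its lift-off range and against an end stop. Easing down, turning back about 35° (into 1.0–2.0 rad), then lifting.

Scaled: 0.0025 m / 0.75 = 0.0033, 0.001 m / 0.75 = 0.0013, 35 degrees / 180 = 0.1944.

Emit:
jog_arm(series=[0,0,0.0013,0,0.035,0,0,0.0033,0.0278,0.035,0,0,0.0033,0.0556,0.035,0,0,0.0033,0.0833,0.035,0,0,0.0033,0.1111,0.035,0,0,0.0033,0.1389,0.035,0,0,0.0033,0.1667,0.035,0,0,0.0033,0.1944,0.035,0,0,0.0033,0.1944,0.035])

```text
time_s: 13.45
ee_pos: [0.5137, -0.0905, 0.1566]
tcp_rot: [[0.086, -0.996, 0.001], [-0.996, -0.086, -0.0], [0.001, -0.001, -1.0]]
force: [-0.1, -0.2, -0.9]
gripper_width: 0.0423
grasp_force: 19.9
```

```bash
python3 -c "
from h import *
s=arm.get_state();print(s['wrist_torque'],s['ee_pos'],s['force'],s['gripper_width'],s['joint_pos'])"
```

```text
[0.06158365 0.1202378  0.01553352] [ 0.51373395 -0.09052741  0.15657899] [-0.09013255 -0.19111415 -0.85828203] 0.04233116349514017 [ 2.02601661e-01  1.65606693e-01 -4.23735985e-01  7.91565431e-04
 -9.80506034e-01 -1.17102366e-01]
```

Scaled: -0.003 m / 0.75 = -0.004, -0.001 m / 0.75 = -0.0013.

Emit:
jog_arm(series=[0,0,-0.0013,0,0.035,0,0,-0.0027,0,0.035,0,0,-0.004,0,0.035,0,0,-0.004,0,0.035])

```text
time_s: 13.78
ee_pos: [0.5135, -0.0904, 0.1592]
tcp_rot: [[0.091, -0.996, 0.001], [-0.996, -0.091, -0.0], [0.0, -0.001, -1.0]]
force: [-0.3, 0.2, -0.4]
gripper_width: 0.0422
grasp_force: 19.9
```

```bash
python3 -c "
from h import *
s=arm.get_state();print(s['wrist_torque'],s['ee_pos'],s['force'],s['gripper_width'],s['joint_pos'])"
```

```text
[0.05452625 0.102601   0.0113958 ] [ 0.51353444 -0.09040371  0.15918154] [-0.34511963  0.23246138 -0.38328421] 0.042214130516820984 [ 2.02577540e-01  1.62952545e-01 -4.20099439e-01  2.39473161e-04
 -9.87179866e-01 -1.11734585e-01]
```

It lifts freely now. Raising it.

Scaled: -0.11 m / 0.75 = -0.1467, -0.107 m / 0.75 = -0.1427.

Emit:
jog_arm(series=[0,0,-0.004,0,0.035,0,0,-0.0107,0,0.035,0,0,-0.024,0,0.035,0,0,-0.04,0,0.035,0,0,-0.06,0,0.035,0,0,-0.08,0,0.035,0,0,-0.1,0,0.035,0,0,-0.12,0,0.035,0,0,-0.1333,0,0.035,0,0,-0.1427,0,0.035,0,0,-0.1467,0,0.035,0,0,-0.1467,0,0.035])

```text
time_s: 14.78
ee_pos: [0.5135, -0.0903, 0.2693]
tcp_rot: [[0.09, -0.996, 0.001], [-0.996, -0.09, 0.0], [-0.0, -0.001, -1.0]]
force: [0.9, -0.1, 0.1]
gripper_width: 0.0422
grasp_force: 19.9
```

Emit:
jog_arm(series=[0,0,0,0,0.035,0,0,0,0,0.035,0,0,0,0,0.035,0,0,0,0,0.035,0,0,0,0,0.035,0,0,0,0,0.035])

```text
time_s: 15.28
ee_pos: [0.5132, -0.0904, 0.2685]
tcp_rot: [[0.089, -0.996, -0.0], [-0.996, -0.089, -0.0], [0.0, 0.0, -1.0]]
force: [0.5, 0.6, -1.0]
gripper_width: 0.0422
grasp_force: 19.9
```

```bash
python3 look.py 5; python3 -c "
import cv2,numpy as np
a=cv2.imread('pics/side5.png')[90:250,230:400];b=cv2.imread('pics/wrist5.png')[100:340,180:460]
cv2.imwrite('pics/c5.png',np.hstack([cv2.resize(a,(400,400),interpolation=cv2.INTER_CUBIC),cv2.resize(b,(400,400))]))"
```

```text
tcp [ 0.5132 -0.0904  0.2685] j [ 0.203  0.078 -0.256 -0.    -1.237 -0.113] 15.2833
[[0.089, -0.996, -0.0], [-0.996, -0.089, -0.0], [0.0, 0.0, -1.0]]
wrist [280, 221, 91, 65, 4774] [ 0.5102 -0.043   0.168 ]
```

View pics/c5.png

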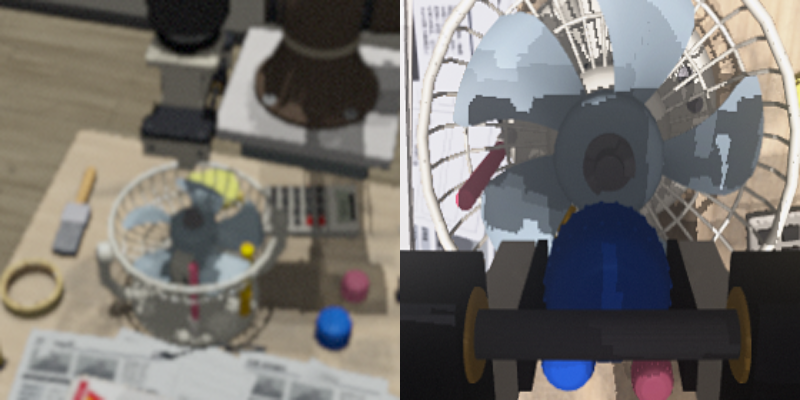

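The cap is in the fingers, upright (crop 607,280), the hub's stud is bare below it (610,160), and nothing else has moved. Handing in.

```bash
python3 -c "
from h import *
print(arm.finish_job())"
```

```text
the job is handed in; nothing more can be done
None
```

I unscrewed the blue spinner cap (right-hand thread) and handed the job in with it held upright and still over the fan, its rim about 11 cm above the hub; the hand-in call returned no verdict.

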